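# Feed a coated slide through the guide tunnel with the push stick

## Task

A coated glass slide on its white carrier waits in the open entry of the slide feeder, the straight metal channel with a short roof over its middle. Take the push stick by its upright post, feed the slide through the covered guide channel with the nose of the stick until it is fully home against the end stop in the open seat at the far end, and let go of the stick; it may stay lying in the channel. Touch this slide only with the stick, never with the gripper.

Things in the scene. Friction and masses are not known exactly. Their poses are not given: they have to be found in the camera images.
- feeder: Slide feeder, fixed. Origin: under its base's centre, on the bench; x = feed direction, z up. Channel along x at y = 0, 36 mm wide, floor at z 6 mm. Along x (mm): flared mouth -110 to -90; open entry to -30, walls' tops at z 20; tunnel -30 to 40, roof from z 28 to 35; open seat, walls' tops at z 16, to the end stop's face at 102 (top z 24). Bench behind the mouth is free for 200 mm.
- slide_center (a point): Centre of the slide to be fed: white flat carrier 28 mm wide, 52 long (its y axis, along the channel), 8 high, dark coating on top, 20 g, lying in the feeder's entry. The centre starts at feeder x = -68 to -60 mm; home it is at +76. This point is 4 mm over its underside. Similar slides on the bare bench are bystanders.
- stick_grip (a point): On the axis of the push stick's upright white post (20 x 20 mm, top 66 mm over the stick's underside), 48 mm over the underside. x = along the stick to its nose, z up. Blade: aluminium bar 20 mm wide, 12 high, reaching 145 mm ahead of the post's axis and 45 behind. 50 g, centre of mass 25 mm ahead of the post. It starts flat on the worktop, post up, at the robot's right.
- stick_nose (a point): Middle of the flat nose (front end face) of the push stick's blade, 145 mm ahead of the grip post's axis and 6 mm above the stick's underside; same axes as the grip point.
Not all that is in view belongs to the job. Leave any red look-alike of the part that bears stick_grip alone.

How it is judged:
By the outcome, as a careful person would: the job done as asked, in the order asked, and still so for the second after the job is handed in, with the robot touching nothing.
It also fails if it takes over 38 s, if anything falls off the work surface, if the arm or the gripper's body presses on something with over 40 N, if the wrist force passes 120 N, or if a joint passes its speed limit or range.

## Robot

A 7-joint arm with a two-finger parallel gripper is mounted at the origin on a cart in front of the work surface, level with it; the furniture and walls round the work are solid. World frame = base frame: x ahead of the robot, y to its left, z up, the work surface at z = 0. Lengths are in m, angles in degrees, forces in N, time in s.
With the tool pointing down it reaches from about 0.35 to 0.9 m from the base axis. Payload 19.9 kg.
Tool frame: the origin (TCP) lies at the very end of the fingers, on their centre line; the grasp point (between the pads) lies 19 mm behind it (manip.tcp_to_grasp is the z of the grasp point in the tool frame, in m); z points along the fingers, x is the direction in which the jaws open and shut, and the axes are right-handed (so a half turn about z gives the same grasp; the last joint's range is limited). The gripper opens to 94 mm and grips with 3 to 60 N. Pads are 16 mm wide; open, the fingers measure 119 mm over their backs; the gripper's body (75 mm by 177 mm) begins 78 mm behind the grasp point.
Start: joints at [72.68, 23.915, -0.59, 92.452, 0.269, 63.638, -3.037], TCP at [0.161, -0.604, 0.205] pointing down, gripper open.
Joint ranges: [-161.28, 161.28], [-22.2, 115.67], [-73.04, 71.86], [3.21, 147.25], [-68.34, 248.33], [10.77, 114.83], [-161.83, 161.83]. Speed limits (degrees/s): [108.29, 108.29, 136.94, 136.94, 172.46, 172.46, 172.46].

## Interface

Orientations are given as [roll, pitch, yaw] about the fixed x, y, z axes, in that order (R = Rz(yaw) Ry(pitch) Rx(roll)).
In Python, from bench import observe, optics, manip, spotter gives the robot as it stands. The module is installed in compiled form; this text tells all that it offers.
- The arm moves only by the shell command python3 -m inch 'ROWS' [FORCE]. ROWS is JSON, a list that holds one entry, the list of rows, each a list of 7 numbers: the turn, a rotation vector about the tool's x, y, z in degrees, then the shift along the tool's x, y, z in m, then the closure in counts, from 0 (fully open) to 255 (shut). A call has exactly 5 rows; each row shifts and turns the commanded pose from where the row before left it, along the tool's axes as they then stand; what a row does not reach is not made up. A row lasts 1/8 s, in which the tool goes at most 62.5 mm and 10.7 degrees, less where a joint would pass 70% of its speed; a pose out of reach is approached as far as the arm can. A call is refused whole if a number of a shift passes 0.0625 or a number of a turn 10.7, either way. A call with a gripper value outside its range is refused whole. The fingers move at their own pace and stop on an object; FORCE is the grip in N (left out, the last holds). Time passes only in rows, so rows that do not move let the fingers close, or fill a call up. It gives the time, the measured TCP pose, the force and the opening at its end, in the units of the state.
- observe(): the state, without advancing time (a new reading comes with each control period).
- optics.grab_frame(name): name is "scene" or "top"; returns (picture, depth): 420x560x3 uint8, red, green, blue; 420x560 float32, m along the optical axis (not along the pixel's ray), 0 where there is no reading.
- optics.get_calibration(name): a dict with "fx", "fy", "cx", "cy" (pixels), "eye" and "attitude" of the camera in the world. Camera axes: x right, y up, looking along -z (the intrinsics and any distortion apply to the point x, -y, -z); pixel columns grow to the right and rows downward; lengths in m; the calibration is good to about 2 mm. A picture is of the moment at which its call begins. get_calibration takes no time and is no camera call.
- manip.finish_job(): hands the job in, once; it reports no verdict.
Trained networks look in the newest picture that a camera, given by its name, has taken for a name from the list of things; names that differ only in an ending like _2 or _b are one class to them, and where a whole thing is asked for, a point or a joint stands for the part that bears it (a point fixed in the world has none). Each returns a list of dicts, best first, with "score" (0 to 1); they miss things now and then, are a little off and sometimes report something else, mostly with a low value. They report only what shows in the picture. A call takes as long as a camera call. They do not tell look-alikes from the thing itself.
- spotter.recognise(label, camera): "box" ([left, top, right, bottom] in pixels, round what is visible of it).
- spotter.cut_out(label, camera): "pixels" (420x560 bool, what is visible of it) and "box" ([left, top, right, bottom] in pixels, round what is visible of it).
- spotter.place_of(label, camera): "position" ([row, column] in pixels: a listed point, or the origin of a listed thing).
The state is a dict: "clock": time; "joint_pos": joint angles; "joint_velocities": joint speeds; "joint_efforts": joint torques, N m; "ee_pos": TCP position; "tcp_rot": TCP orientation; "ft_force": force on the tool from outside, world axes, zero at the start; "ft_torque": the same for the moment, N m; "gripper_width": finger opening in m.
Only numpy, scipy, OpenCV 4.12 (cv2) and the standard library are available. Lean on these libraries where they do the work, as an engineer would, in place of code of your own. Each camera call takes 0.05 s, during which the arm holds its last target.

## Working session

There is one attempt and no reset: what is moved stays moved. The work goes in short steps, Python scripts to look and compute and a shell command to move; the robot and the scene stay as the last step left them, time stands still between calls to the robot, and variables do not carry over. Pictures are saved under pics/ and viewed, and the job is handed in when it is done.

```bash
mkdir -p pics; cat > h.py <<'E'
import numpy as np, cv2
from bench import observe, optics, manip, spotter
from scipy.spatial.transform import Rotation as R
def att(c):
    a=np.array(c["attitude"],float)
    if a.shape==(3,3): return a
    return R.from_euler('xyz',a,degrees=True).as_matrix() if a.size==3 else None
def ray(name,r,c):
    k=optics.get_calibration(name)
    d=np.array([(c-k['cx'])/k['fx'],-(r-k['cy'])/k['fy'],-1.0])
    return np.array(k['eye']),att(k)@d
def onz(name,r,c,z):
    e,d=ray(name,r,c); t=(z-e[2])/d[2]; return e+t*d
def dep(name,r,c,D): 
    e,d=ray(name,r,c); return e+D*d
def proj(name,p):
    k=optics.get_calibration(name); q=att(k).T@(np.array(p)-np.array(k['eye']))
    return k['cy']-k['fy']*q[1]/-q[2], k['cx']+k['fx']*q[0]/-q[2]
E
python3 - <<'E'
from h import *
np.set_printoptions(precision=4,suppress=True)
for n in("scene","top"):
    print(n,optics.get_calibration(n))
    p,d=optics.grab_frame(n); cv2.imwrite(f"pics/{n}0.png",p[:,:,::-1]); np.save(f"{n}d.npy",d)
    for l in("feeder","slide_center","stick_grip","stick_nose"):
        print(n,l,[(round(x['score'],2),np.round(x['position'],1)) for x in spotter.place_of(l,n)])
s=observe();print({k:np.round(v,3) for k,v in s.items()}, manip.tcp_to_grasp)
E
```

```text
scene {'fx': 427.17304889367887, 'fy': 427.17304889367887, 'cx': 287.6934747978908, 'cy': 217.9985342355645, 'eye': array([-0.0428,  0.3012,  0.7707]), 'attitude': array([  44.8783,   -0.6978, -127.3344])}
scene feeder [(0.71, array([300.7, 153.7]))]
scene slide_center [(0.84, array([285.2, 186.2]))]
scene stick_grip [(0.81, array([212.4, 356.6])), (0.75, array([164.9, 387.7]))]
scene stick_nose [(0.78, array([250.8, 318.4])), (0.78, array([204.4, 425.5]))]
top {'fx': 522.5435379366024, 'fy': 522.5435379366024, 'cx': 284.79550368505943, 'cy': 207.8390374732649, 'eye': array([ 0.306 , -0.1416,  1.2172]), 'attitude': array([ 10.743 ,  -0.7428, -88.7379])}
top feeder [(0.66, array([206.3, 135. ]))]
top slide_center [(0.72, array([208.2, 158.8]))]
top stick_grip [(0.91, array([216. , 432.6])), (0.79, array([249.6, 348.2]))]
top stick_nose [(0.79, array([282.5, 429.6])), (0.58, array([257.3, 281.5]))]
{'clock': np.float64(0.5), 'joint_pos': array([72.681, 23.918, -0.591, 92.454,  0.271, 63.639, -3.038]), 'joint_velocities': array([-0.018,  0.038, -0.03 ,  0.083, -0.106, -0.017, -0.01 ]), 'joint_efforts': array([ -0.002, -85.049,   0.638, -42.606,  -0.049,   0.014,   0.   ]), 'ee_pos': array([ 0.161, -0.604,  0.205]), 'tcp_rot': array([179.996,   0.009, -75.058]), 'ft_force': array([ 0.69 , -0.191, -0.125]), 'ft_torque': array([-0.003, -0.029, -0.016]), 'gripper_width': np.float64(0.094)} -0.0188
```

View pics/scene0.png

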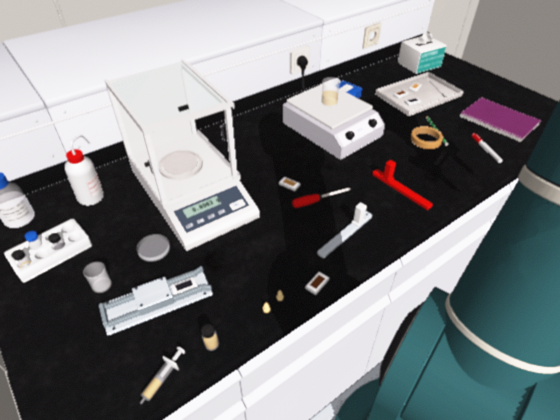

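View pics/top0.png

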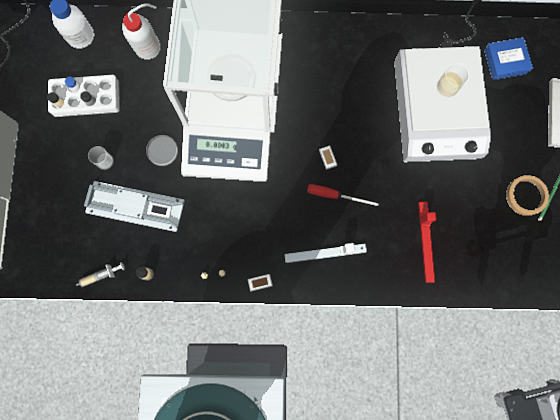

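The pictures show three stick-like candidates. In the top view these are the white-post aluminium stick (post 348,249; nose 282,257), the red look-alike (432,216) and a red screwdriver (340,195). I choose the white-post one. For slides, there is one in the feeder entry (159,210), with bystanders at (260,283) and (328,157) on the bare bench.

```bash
python3 - <<'E'
from h import *
np.set_printoptions(precision=4,suppress=True)
print("base",proj("top",[0,0,0]))
for n,g,no in (("top",(249.6,348.2),(257.3,281.5)),("scene",(212.4,356.6),(250.8,318.4))):
    print(n,"grip",onz(n,*g,.048),"nose",onz(n,*no,.006))
for n,f,s in (("top",(206.3,135.),(208.2,158.8)),("scene",(300.7,153.7),(285.2,186.2))):
    print(n,"feeder",onz(n,*f,.0),"slide",onz(n,*s,.010))
p=cv2.imread("pics/top0.png"); q=cv2.imread("pics/scene0.png")
a=cv2.resize(p[170:240,75:195],None,fx=6,fy=6,interpolation=cv2.INTER_CUBIC)
b=cv2.resize(p[230:275,275:375],None,fx=7,fy=7,interpolation=cv2.INTER_CUBIC)
c=cv2.resize(q[260:340,90:220],None,fx=6,fy=6,interpolation=cv2.INTER_CUBIC)
for k,i in zip("abc",(a,b,c)): cv2.imwrite(f"pics/crop_{k}.png",i)
E
```

```text
base (np.float64(448.57253513516036), np.float64(209.4187312964373))
top grip [ 0.4361 -0.2964  0.048 ] nose [ 0.4193 -0.1472  0.006 ]
scene grip [ 0.4395 -0.288   0.048 ] nose [ 0.4274 -0.1599  0.006 ]
top feeder [0.5323 0.2018 0.    ] slide [0.5273 0.143  0.01  ]
scene feeder [0.5344 0.2073 0.    ] slide [0.5217 0.1353 0.01  ]
```

```bash
python3 - <<'E'
from h import *
np.set_printoptions(precision=4,suppress=True)
# heights from the top depth: cloud masks
d=np.load("topd.npy"); k=optics.get_calibration("top")
r,c=np.mgrid[0:420,0:560]
P=np.stack([(c-k['cx'])/k['fx']*d,-(r-k['cy'])/k['fy']*d,-d],-1)@att(k).T+np.array(k['eye'])
np.save("topP.npy",P)
print("bench z",np.median(P[240:290,20:70,2]))
m=(d>0)
reg=np.zeros_like(m); reg[175:240,75:195]=1
for nm,lo,hi in(("all",.005,.06),("roof",.030,.06)):
    mm=m&reg&(P[...,2]>lo)&(P[...,2]<hi)
    pts=P[mm][:,:2].astype(np.float32); print(nm,len(pts),cv2.minAreaRect(pts),np.median(P[mm][:,2]))
reg[:]=0; reg[235:270,280:372]=1
for nm,lo,hi in(("stick",.006,.09),("blade",.006,.02),("post",.05,.09)):
    mm=m&reg&(P[...,2]>lo)&(P[...,2]<hi)
    pts=P[mm][:,:2].astype(np.float32); print(nm,len(pts),cv2.minAreaRect(pts),np.median(P[mm],axis=0), pts.mean(0))
E
```

```text
bench z -9.953172216148332e-05
all 2655 ((0.5300824642181396, 0.20288366079330444), (0.15198355913162231, 0.2865670621395111), 0.637980580329895) 0.014791589227240332
roof 580 ((0.5344558358192444, 0.20667633414268494), (0.07027751952409744, 0.05661597102880478), 79.08589172363281) 0.03250564801031297
stick 735 ((0.4391981363296509, -0.24649596214294434), (0.04232321307063103, 0.18959207832813263), 6.585294246673584) [ 0.4323 -0.2498  0.012 ] [ 0.4325 -0.2478]
blade 623 ((0.4391981363296509, -0.24649596214294434), (0.04232321307063103, 0.18959207832813263), 6.585294246673584) [ 0.4308 -0.2358  0.0115] [ 0.4314 -0.2394]
post 88 ((0.4400138854980469, -0.2967178225517273), (0.018938254565000534, 0.019856425002217293), 6.558225154876709) [ 0.4399 -0.296   0.0646] [ 0.4397 -0.2959]
```

View pics/crop_a.png

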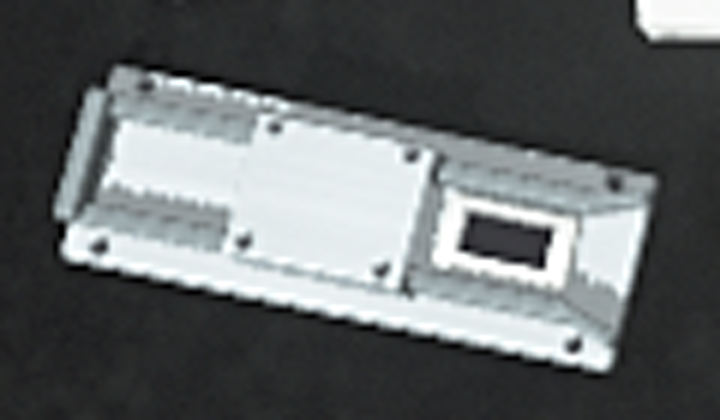

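View pics/crop_b.png

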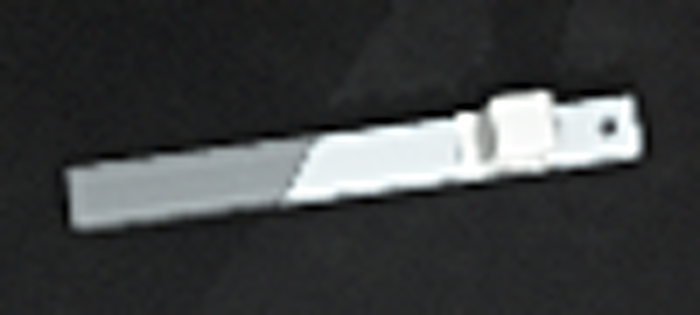

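```bash
python3 - <<'E'
from h import *
np.set_printoptions(precision=4,suppress=True)
P=np.load("topP.npy")
reg=np.zeros((420,560),bool); reg[175:240,75:195]=1
# roof rect & walls
mm=reg&(P[...,2]>.0305)&(P[...,2]<.045)
pts=P[mm][:,:2].astype(np.float32);print(cv2.minAreaRect(pts),pts.mean(0),cv2.boxPoints(cv2.minAreaRect(pts)))
mm=reg&(P[...,2]>.003)&(P[...,2]<.06)
n,l,st,ce=cv2.connectedComponentsWithStats(mm.astype(np.uint8))
i=1+np.argmax(st[1:,4]); pts=P[l==i][:,:2].astype(np.float32); print(st[i],cv2.minAreaRect(pts),pts.mean(0)); print(cv2.boxPoints(cv2.minAreaRect(pts)))
z=np.where(mm,P[...,2],0)*1000
im=cv2.applyColorMap(np.clip(z*6,0,255).astype(np.uint8),cv2.COLORMAP_JET)[170:240,75:195]
cv2.imwrite("pics/h.png",cv2.resize(im,None,fx=6,fy=6,interpolation=cv2.INTER_NEAREST))
E
```

```text
((0.5342065691947937, 0.20674923062324524), (0.07024163752794266, 0.05607206001877785), 78.9947280883789) [0.5343 0.2069] [[0.5    0.1776]
 [0.555  0.1669]
 [0.5684 0.2359]
 [0.5134 0.2466]]
[  84  181  101   51 2973] ((0.5343877673149109, 0.20553240180015564), (0.23153355717658997, 0.08330607414245605), 79.16191101074219) [0.5321 0.2014]
[[0.4717 0.0997]
 [0.5535 0.084 ]
 [0.5971 0.3114]
 [0.5152 0.3271]]
```

View pics/h.png

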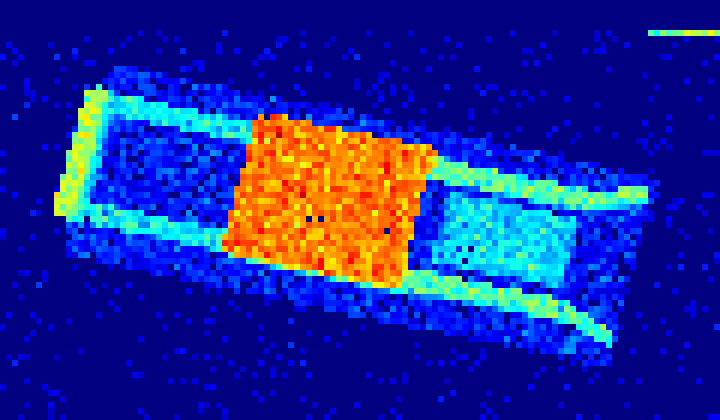

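The crops confirm the choice: a white square post on an aluminium blade, nose to the left. The slide sits in the feeder's right (entry) end, so the feed direction is to the left, about yaw 79°. Next I measure the obstacles and the slide.

```bash
cat >> h.py <<'E'
YAWF=79.1; u=np.array([np.cos(np.radians(YAWF)),np.sin(np.radians(YAWF))]); v=np.array([-u[1],u[0]])
O=np.array([0.5343,0.2068])-0.005*u
def fx(p): q=np.array(p)[...,:2]-O; return np.stack([q@u,q@v],-1)
def plan(xy,z,yaw):
    "tool-axis moves (after turning) from current pose to TCP target"
    s=observe(); p=np.array(s['ee_pos']); r=R.from_euler('xyz',s['tcp_rot'],degrees=True)
    t=R.from_euler('xyz',[180,0,yaw],degrees=True)
    print("turn",np.round((r.inv()*t).as_rotvec(degrees=True),2),"shift after turn mm",np.round(t.inv().apply(np.array([*xy,z])-p)*1000,1),"shift before turn",np.round(r.inv().apply(np.array([*xy,z])-p)*1000,1))
E
python3 - <<'E'
from h import *
np.set_printoptions(precision=4,suppress=True)
P=np.load("topP.npy")
reg=np.zeros((420,560),bool); reg[175:240,75:195]=1
F=fx(P); z=P[...,2]
# slide top
m=reg&(z>.0105)&(z<.018)&(F[...,0]>-.105)&(F[...,0]<-.03)&(abs(F[...,1])<.0165)
print("slide F range",np.percentile(F[m],[2,50,98],axis=0),F[m].mean(0))
for a,b in((-.09,-.035),(.045,.1)):
  m=reg&(z>.012)&(z<.026)&(F[...,0]>a)&(F[...,0]<b)
  for s in(1,-1):
    mm=m&(s*F[...,1]>.0175)&(s*F[...,1]<.03); print("wall",s,np.median(F[mm],0),mm.sum(),np.polyfit(F[mm][:,0],F[mm][:,1],1))
m=reg&(z>.019)&(F[...,0]>.09); print("stop",np.percentile(F[m],[3,50,97],axis=0))
# obstacles high
for lo in(.05,.1,.14):
  mm=(z>lo)&(z<.6)&(P[...,0]>.3)&(P[...,1]<.4)&(P[...,1]>-.45)
  for y in np.arange(-.45,.4,.05):
    k=mm&(abs(P[...,1]-y)<.025)
    if k.sum()>3: print(lo,round(y,2),"min x",P[k][:,0].min(),"max z",P[k][:,2].max())
plan((.4398,-.296),.15,-83.4)
E
```

```text
slide F range [[-0.0856 -0.0152]
 [-0.0616 -0.0011]
 [-0.0356  0.0123]] [-0.0614 -0.0013]
wall 1 [-0.0613  0.0219] 84 [0.0104 0.0224]
wall -1 [-0.0621 -0.0221] 89 [ 0.0135 -0.0216]
wall 1 [0.0709 0.0224] 76 [-0.0034  0.0227]
wall -1 [ 0.0735 -0.0217] 73 [-0.0069 -0.021 ]
stop [[ 0.0945 -0.0228]
 [ 0.1054  0.0031]
 [ 0.111   0.0252]]
0.05 -0.45 min x 0.6552553849054923 max z 0.1000509335099602
0.05 -0.4 min x 0.7543083866923479 max z 0.09777745042043362
0.05 -0.35 min x 1.0505123756581072 max z 0.05273543048138052
0.05 -0.3 min x 0.43011453906273545 max z 0.0690466346280092
0.05 -0.25 min x 1.0468265467272218 max z 0.05403845982138944
0.05 -0.2 min x 1.0469366361187324 max z 0.05409904314327352
0.05 -0.15 min x 0.755368344052401 max z 0.28361619534235105
0.05 -0.1 min x 0.6188691292990618 max z 0.29132285955606896
0.05 -0.05 min x 0.6215678405691677 max z 0.291886256413192
0.05 -0.0 min x 0.626161824726678 max z 0.2981864630777942
0.05 0.05 min x 0.6254245095490294 max z 0.29222864576831376
0.05 0.1 min x 0.6177048073761363 max z 0.2916099332287809
0.05 0.15 min x 0.3640797843236297 m
[... 741 characters left out ...]
0.25 min x 0.909047475664957 max z 0.12361881429444588
0.1 0.35 min x 0.9383964382524009 max z 0.1385883363448095
0.14 -0.15 min x 0.755368344052401 max z 0.28361619534235105
0.14 -0.1 min x 0.7009414882167899 max z 0.29132285955606896
0.14 -0.05 min x 0.7038575872767582 max z 0.291886256413192
0.14 -0.0 min x 0.7058416208590352 max z 0.2981864630777942
0.14 0.05 min x 0.7089300237610605 max z 0.29222864576831376
0.14 0.1 min x 0.7103101357454098 max z 0.2916099332287809
0.14 0.15 min x 0.9424934958918403 max z 0.18004089977415827
0.14 0.2 min x 0.9069428560816213 max z 0.184674291953135
turn [0.   0.01 8.34] shift after turn mm [-273.8 -312.2   55.4] shift before turn [-225.6 -348.6   55.4]
```

```bash
python3 -m inch '[[[0,0,8.34,0,0,0,0],[0,0,0,-0.03,-0.035,0,0],[0,0,0,-0.03,-0.035,0,0],[0,0,0,-0.03,-0.035,0,0],[0,0,0,-0.03,-0.035,0.0,0]]]' 20; python3 -m inch '[[[0,0,0,-0.035,-0.035,0.01,0],[0,0,0,-0.035,-0.04,0.01,0],[0,0,0,-0.035,-0.04,0.01,0],[0,0,0,-0.03,-0.035,0.01,0],[0,0,0,-0.015,-0.02,0.01,0]]]'; python3 -c "
from h import *
plan((.4398,-.296),.0295,-83.4)"
```

```text
clock: 1.12
ee_pos: [0.2874, -0.4673, 0.2055]
tcp_rot: [-180.0, -0.0, -83.4]
ft_force: [0.8, 0.1, 0.5]
gripper_width: 0.094
clock: 1.75
ee_pos: [0.4396, -0.2979, 0.1553]
tcp_rot: [-180.0, 0.0, -83.3]
ft_force: [-1.0, 0.3, 0.8]
gripper_width: 0.0939
turn [-0.03  0.01  0.14] shift after turn mm [ -1.9  -0.4 125.8] shift before turn [ -1.8  -0.3 125.8]
```

```bash
python3 -m inch '[[[0,0,0,-0.002,0,0.04,0],[0,0,0,0,0,0.04,0],[0,0,0,0,0,0.03,0],[0,0,0,0,0,0.015,0],[0,0,0,0,0,0,0]]]'; python3 -c "
from h import *
p,d=optics.grab_frame('scene'); cv2.imwrite('pics/s1.png',cv2.resize(p[130:280,270:450,::-1],None,fx=4,fy=4))
plan((.4398,-.296),.0295,-83.4)"
```

```text
clock: 2.38
ee_pos: [0.4376, -0.2979, 0.0301]
tcp_rot: [180.0, 0.0, -83.4]
ft_force: [0.1, 0.8, -0.8]
gripper_width: 0.094
turn [-0.01 -0.01  0.  ] shift after turn mm [-2.  -1.9  1.5] shift before turn [-2.  -1.9  1.5]
```

View pics/s1.png

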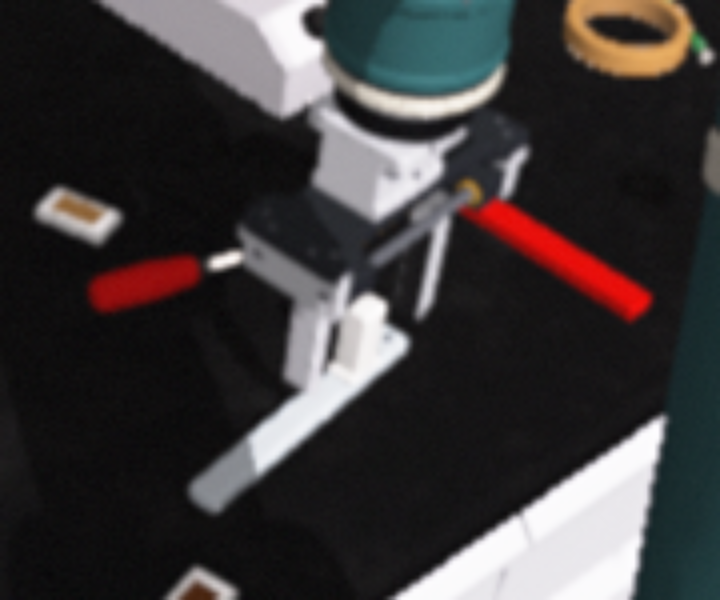

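```bash
python3 -m inch '[[[0,0,0,-0.002,-0.002,0,0],[0,0,0,0,0,0,150],[0,0,0,0,0,0,255],[0,0,0,0,0,0,255],[0,0,0,0,0,0,255]]]' 25;  python3 -m inch '[[[0,0,0,0,0,0,255],[0,0,0,0,0,0,255],[0,0,0,0,0,0,255],[0,0,0,0,0,0,255],[0,0,0,0,0,0,255]]]'; python3 -c "
from h import *
plan((.4398,-.296),.0295,-83.4)"
```

```text
clock: 3.05
ee_pos: [0.4395, -0.2958, 0.0305]
tcp_rot: [180.0, 0.0, -83.4]
ft_force: [0.3, 0.8, 0.1]
gripper_width: 0.0575
clock: 3.68
ee_pos: [0.4396, -0.2958, 0.0304]
tcp_rot: [180.0, 0.0, -83.4]
ft_force: [0.1, 0.8, 0.1]
gripper_width: 0.0198
turn [0.   0.01 0.  ] shift after turn mm [ 0.3 -0.2  0.9] shift before turn [ 0.3 -0.2  0.9]
```

```bash
python3 -m inch '[[[0,0,0,0,0,-0.02,255],[0,0,0,0,0,-0.03,255],[0,0,8.75,0,0,-0.02,255],[0,0,8.75,0,0,0,255],[0,0,0,0,0,0,255]]]'; python3 -c "
from h import *
plan(O-.265*u,.0854,YAWF-180)
p,d=optics.grab_frame('scene'); cv2.imwrite('pics/s2.png',cv2.resize(p[130:330,90:450,::-1],None,fx=2,fy=2))"
```

```text
clock: 4.3
ee_pos: [0.4396, -0.2957, 0.1005]
tcp_rot: [-180.0, -0.0, -100.8]
ft_force: [-0.3, 1.4, 0.6]
gripper_width: 0.0203
turn [-0.   -0.01  0.06] shift after turn mm [-241.3    2.    15.1] shift before turn [-241.3    1.8   15.1]
```

View pics/s2.png

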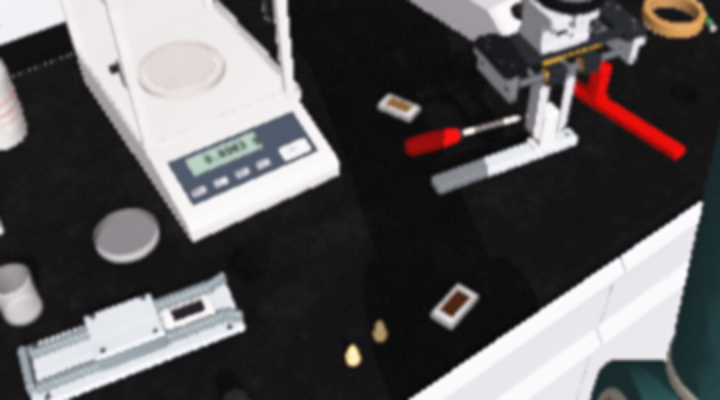

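The stick is held level at about 70 mm. I carry it along the feed direction to behind the mouth.

```bash
python3 -m inch '[[[0,0,0,-0.02,0.001,0,255],[0,0,0,-0.03,0.001,0,255],[0,0,0,-0.03,0,0,255],[0,0,0,-0.03,0,0,255],[0,0,0,-0.03,0,0,255]]]';python3 -m inch '[[[0,0,0,-0.03,0,0,255],[0,0,0,-0.03,0,0,255],[0,0,0,-0.025,0,0.01,255],[0,0,0,-0.016,0,0.02,255],[0,0,0,0,0,0.01,255]]]'; python3 -c "
from h import *
np.set_printoptions(precision=4,suppress=True)
plan(O-.265*u,.0384,YAWF-180)
for n in('top','scene'):
  p,d=optics.grab_frame(n)
  if n=='top': cv2.imwrite('pics/t3.png',cv2.resize(p[170:270,75:305,::-1],None,fx=3,fy=3,interpolation=cv2.INTER_CUBIC))
  else: cv2.imwrite('pics/s3.png',cv2.resize(p[230:340,90:330,::-1],None,fx=3,fy=3,interpolation=cv2.INTER_CUBIC))
  for x in spotter.place_of('stick_nose',n)[:2]: print(n,x['score'],x['position'],fx(onz(n,*x['position'],.037)))
k=optics.get_calibration('top');r,c=np.mgrid[0:420,0:560]
d=optics.grab_frame('top')[1]
P=np.stack([(c-k['cx'])/k['fx']*d,-(r-k['cy'])/k['fy']*d,-d],-1)@att(k).T+np.array(k['eye'])
F=fx(P);m=(P[...,2]>.034)&(P[...,2]<.055)&(F[...,0]<-.09)&(F[...,0]>-.2)&(abs(F[...,1])<.03)
print(m.sum(),cv2.minAreaRect(F[m].astype(np.float32)),F[m].max(0),np.median(P[m][:,2]))
print([np.median(P[m&(abs(F[...,0]-a)<.008)][:,2]) for a in(-.12,-.14,-.16,-.18)],[np.mean(F[m&(abs(F[...,0]-a)<.008)][:,1]) for a in(-.12,-.14,-.16,-.18)])
"
```

```text
clock: 4.97
ee_pos: [0.464, -0.157, 0.1001]
tcp_rot: [180.0, 0.0, -100.7]
ft_force: [-0.8, 0.4, -0.5]
gripper_width: 0.0199
clock: 5.6
ee_pos: [0.4828, -0.0578, 0.0594]
tcp_rot: [179.9, 0.0, -100.6]
ft_force: [0.3, -0.2, -0.4]
gripper_width: 0.0199
turn [0.08 0.02 0.27] shift after turn mm [ 0.4 -0.6 21. ] shift before turn [ 0.4 -0.6 21. ]
top 0.89 [279.6, 430.3] [-0.7024  0.027 ]
top 0.36 [215.2, 177.6] [-0.1122  0.0051]
scene 0.88 [270.2, 210.2] [-0.1235  0.004 ]
47 ((-0.12421443313360214, 0.002246643416583538), (0.012445000931620598, 0.019100166857242584), 9.478772163391113) [-0.1186  0.0119] 0.042147434834534536
[np.float64(0.04212420602106082), np.float64(nan), np.float64(nan), np.float64(nan)] [np.float64(0.0024591107259574877), np.float64(nan), np.float64(nan), np.float64(nan)]
  return _methods._mean(a, axis=axis, dtype=dtype,
  ret = ret.dtype.type(ret / rcount)
```

View pics/t3.png

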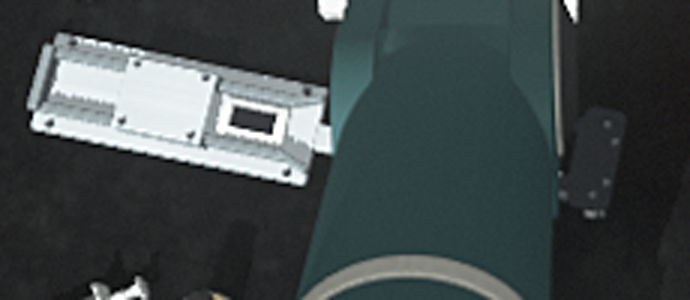

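View pics/s3.png

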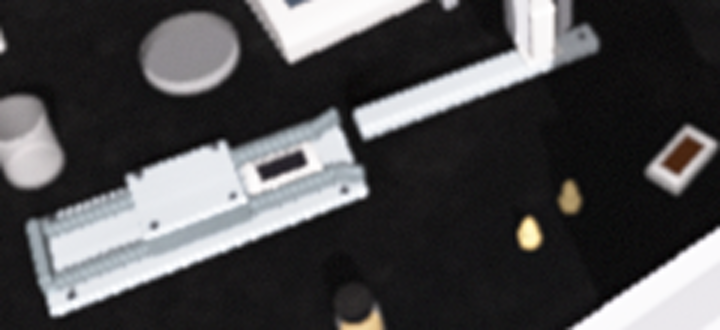

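The nose lines up with the mouth (about 2 mm left, 10 mm behind it). I lower the underside to about 7.5 mm, then feed.

```bash
python3 -m inch '[[[0,0,0.3,0,-0.002,0.01,255],[0,0,0,0,0,0.008,255],[0,0,0,0,0,0.0035,255],[0,0,0,0,0,0,255],[0,0,0,-0.01,0,0,255]]]';python3 -m inch '[[[0,0,0,-0.01,0,0,255],[0,0,0,-0.008,0,0,255],[0,0,0,-0.008,0,0,255],[0,0,0,-0.008,0,0,255],[0,0,0,0,0,0,255]]]'; python3 -c "
from h import *
np.set_printoptions(precision=4,suppress=True)
s=observe();print(fx(s['ee_pos']),s['ft_force'])
p,d=optics.grab_frame('scene');cv2.imwrite('pics/s4.png',cv2.resize(p[250:335,90:260,::-1],None,fx=4,fy=4,interpolation=cv2.INTER_CUBIC))
"
```

```text
clock: 6.48
ee_pos: [0.4872, -0.0494, 0.0391]
tcp_rot: [-180.0, -0.0, -101.3]
ft_force: [0.5, 0.2, -0.2]
gripper_width: 0.0198
clock: 7.1
ee_pos: [0.4938, -0.0153, 0.039]
tcp_rot: [180.0, 0.0, -101.1]
ft_force: [0.3, -0.1, -0.9]
gripper_width: 0.0201
[-0.2207 -0.0022] [ 0.3043 -0.0677 -0.9227]
```

View pics/s4.png

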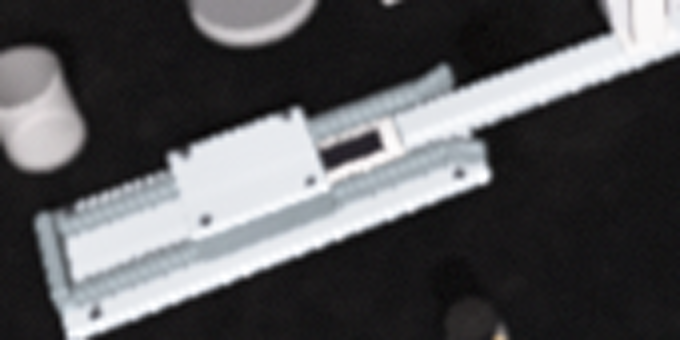

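The nose is in the channel and in contact with the slide, which is just entering the tunnel. I continue.

```bash
python3 -m inch '[[[0,0,0,-0.008,0,0.001,255],[0,0,0,-0.01,0.0005,0,255],[0,0,0,-0.01,0.0005,0,255],[0,0,0,-0.01,0,0,255],[0,0,0,-0.01,0,0,255]]]';python3 -m inch '[[[0,0,0,-0.01,0,0,255],[0,0,0,-0.01,0,0,255],[0,0,0,-0.01,0,0,255],[0,0,0,-0.01,0,0,255],[0,0,0,-0.008,0,0,255]]]'; python3 -c "
from h import *
np.set_printoptions(precision=4,suppress=True)
s=observe();print(fx(s['ee_pos']),s['ft_force'])
p,d=optics.grab_frame('scene');cv2.imwrite('pics/s5.png',cv2.resize(p[250:335,90:260,::-1],None,fx=4,fy=4,interpolation=cv2.INTER_CUBIC))
"
```

```text
clock: 7.78
ee_pos: [0.5021, 0.0321, 0.038]
tcp_rot: [180.0, 0.0, -101.2]
ft_force: [-0.6, 0.3, -0.4]
gripper_width: 0.0197
clock: 8.4
ee_pos: [0.5115, 0.0791, 0.0379]
tcp_rot: [180.0, 0.0, -101.2]
ft_force: [0.1, 0.4, -0.4]
gripper_width: 0.0199
[-0.1247 -0.0017] [ 0.1119  0.3878 -0.4347]
```

View pics/s5.png

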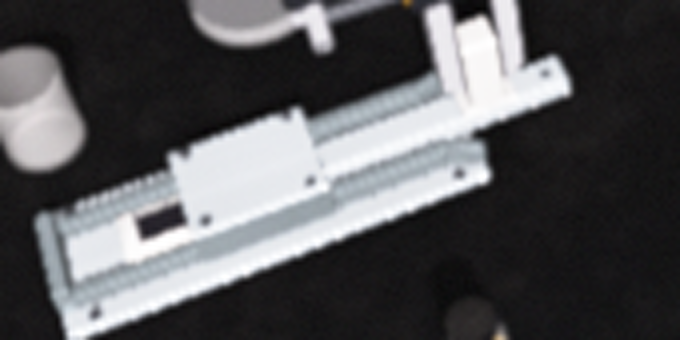

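The slide is coming out into the seat with about 30 mm to go. I go slower from here.

```bash
python3 -m inch '[[[0,0,0,-0.006,0,0,255],[0,0,0,-0.006,0,0,255],[0,0,0,-0.006,0,0,255],[0,0,0,-0.005,0,0,255],[0,0,0,0,0,0,255]]]';python3 -c "
from h import *
np.set_printoptions(precision=4,suppress=True)
s=observe();print(fx(s['ee_pos']),s['ft_force'])";python3 -m inch '[[[0,0,0,-0.0015,0,0,255],[0,0,0,-0.0015,0,0,255],[0,0,0,-0.0015,0,0,255],[0,0,0,-0.001,0,0,255],[0,0,0,0,0,0,255]]]'; python3 -c "
from h import *
np.set_printoptions(precision=4,suppress=True)
s=observe();print(fx(s['ee_pos']),s['ft_force'])
p,d=optics.grab_frame('scene');cv2.imwrite('pics/s6.png',cv2.resize(p[250:335,90:260,::-1],None,fx=4,fy=4,interpolation=cv2.INTER_CUBIC))
"
```

```text
clock: 9.07
ee_pos: [0.5158, 0.1014, 0.0379]
tcp_rot: [180.0, 0.0, -101.2]
ft_force: [0.4, 0.2, -1.0]
gripper_width: 0.0198
[-0.102  -0.0018] [ 0.382   0.218  -0.9665]
clock: 9.7
ee_pos: [0.5168, 0.1062, 0.0379]
tcp_rot: [180.0, -0.0, -101.2]
ft_force: [-1.3, -1.7, -0.6]
gripper_width: 0.0196
[-0.0971 -0.0019] [-1.2786 -1.7331 -0.6486]
```

View pics/s6.png

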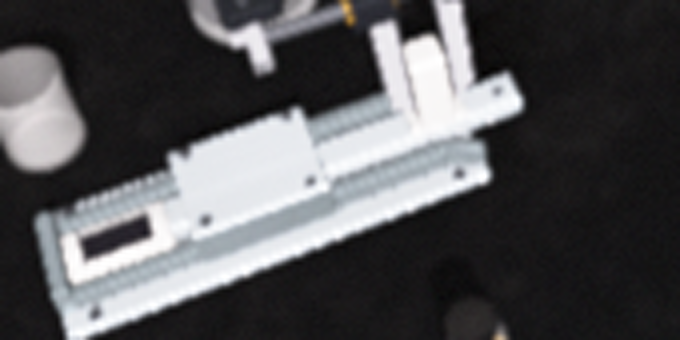

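```bash
python3 -m inch '[[[0,0,0,-0.001,0,0,255],[0,0,0,-0.0005,0,0,255],[0,0,0,-0.0005,0,0,255],[0,0,0,0,0,0,255],[0,0,0,0,0,0,255]]]';python3 -c "
from h import *
np.set_printoptions(precision=4,suppress=True)
s=observe();print(fx(s['ee_pos']),s['ft_force'])"
```

```text
clock: 10.38
ee_pos: [0.517, 0.1063, 0.0379]
tcp_rot: [180.0, -0.1, -101.3]
ft_force: [-3.1, -12.7, 4.9]
gripper_width: 0.0197
[-0.097 -0.002] [ -3.1162 -12.6763   4.8902]
```

The force rose to 13 N with no further travel, so the slide is at the stop. I check by picture before releasing.

```bash
python3 -m inch '[[[0,0,0,0.001,0,0,255],[0,0,0,0.0005,0,0,255],[0,0,0,0,0,0,255],[0,0,0,0,0,0,255],[0,0,0,0,0,0,255]]]';python3 -c "
from h import *
np.set_printoptions(precision=4,suppress=True)
s=observe();print(fx(s['ee_pos']),s['ft_force'])
for n,b in(('scene',(290,335,95,150)),('top',(170,240,75,165))):
  p,d=optics.grab_frame(n);cv2.imwrite('pics/%s7.png'%n,cv2.resize(p[b[0]:b[1],b[2]:b[3],::-1],None,fx=8,fy=8,interpolation=cv2.INTER_CUBIC))
  np.save(n+'d7.npy',d)
  for x in spotter.place_of('slide_center',n)[:3]: print(n,x['score'],x['position'],fx(onz(n,*x['position'],.010)))
k=optics.get_calibration('top');r,c=np.mgrid[0:420,0:560]
d=np.load('topd7.npy')
P=np.stack([(c-k['cx'])/k['fx']*d,-(r-k['cy'])/k['fy']*d,-d],-1)@att(k).T+np.array(k['eye'])
F=fx(P);z=P[...,2]
m=(z>.0105)&(z<.019)&(F[...,0]>.042)&(F[...,0]<.1015)&(abs(F[...,1])<.0165)
print(np.percentile(F[m],[2,50,98],axis=0),np.median(z[m]))
for a in np.arange(.044,.112,.004):
  mm=(abs(F[...,0]-a)<.002)&(abs(F[...,1])<.012); print(round(a,3),np.round(np.median(z[mm])*1000,1),end=' ')
"
```

```text
clock: 11.0
ee_pos: [0.5169, 0.1063, 0.0379]
tcp_rot: [180.0, -0.0, -101.2]
ft_force: [-1.6, -6.0, 1.5]
gripper_width: 0.0195
[-0.097  -0.0019] [-1.5774 -6.0375  1.4885]
scene 0.56 [307.1, 118.7] [ 0.074  -0.0085]Traceback (most recent call last):
  File "<string>", line 14, in <module>
    print(np.percentile(F[m],[2,50,98],axis=0),np.median(z[m]))
          ~~~~~~~~~~~~~^^^^^^^^^^^^^^^^^^^^^^^
    return _quantile_unchecked(
        a, q, axis, out, overwrite_input, method, keepdims, weights)
    return _ureduce(a,
                    func=_quantile_ureduce_func,
    ...<5 lines>...
                    overwrite_input=overwrite_input,
                    method=method)
    r = func(a, **kwargs)
    result = _quantile(arr,
                       quantiles=q,
    ...<2 lines>...
                       out=out,
                       weights=wgt)
    slices_having_nans = np.isnan(arr[-1, ...])
                                  ~~~^^^^^^^^^
IndexError: index -1 is out of bounds for axis 0 with size 0
```

View pics/scene7.png

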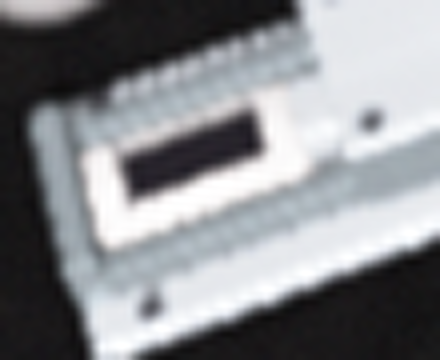

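View pics/top7.png

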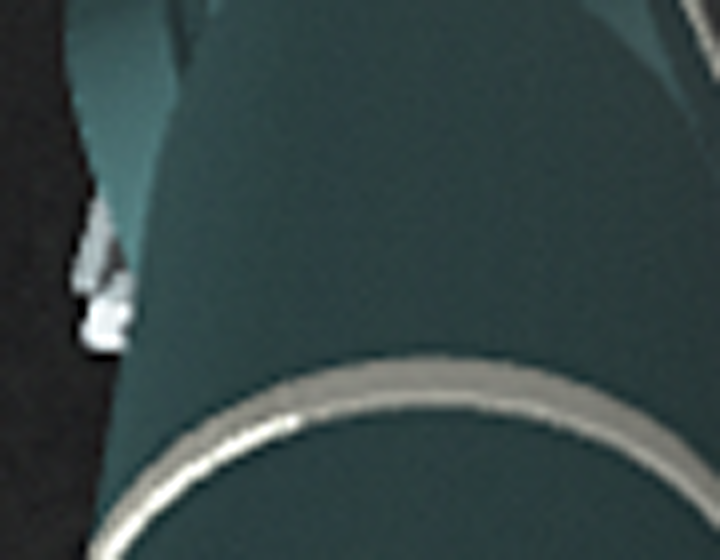

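The slide sits squarely against the stop in the scene view (its left edge at about pixel 107,312). I relax the push, set the stick down, open part way and lift.

```bash
python3 -m inch '[[[0,0,0,0.0008,0,0.001,255],[0,0,0,0,0,0.0004,255],[0,0,0,0,0,0,255],[0,0,0,0,0,0,200],[0,0,0,0,0,0,150]]]';python3 -m inch '[[[0,0,0,0,0,0,150],[0,0,0,0,0,0,150],[0,0,0,0,0,0,150],[0,0,0,0,0,0,150],[0,0,0,0,0,0,150]]]';python3 -c "
from h import *
np.set_printoptions(precision=4,suppress=True)
s=observe();print(fx(s['ee_pos']),s['ft_force'])
p,d=optics.grab_frame('scene');cv2.imwrite('pics/s8.png',cv2.resize(p[240:335,90:260,::-1],None,fx=4,fy=4,interpolation=cv2.INTER_CUBIC))"
```

```text
clock: 11.82
ee_pos: [0.5169, 0.1064, 0.0366]
tcp_rot: [-180.0, 0.0, -101.2]
ft_force: [0.0, 0.2, 0.6]
gripper_width: 0.0267
clock: 12.45
ee_pos: [0.5168, 0.1061, 0.0365]
tcp_rot: [180.0, 0.0, -101.2]
ft_force: [-0.5, 0.5, 0.3]
gripper_width: 0.0387
[-0.0972 -0.0019] [-0.482   0.5186  0.3282]
```

View pics/s8.png

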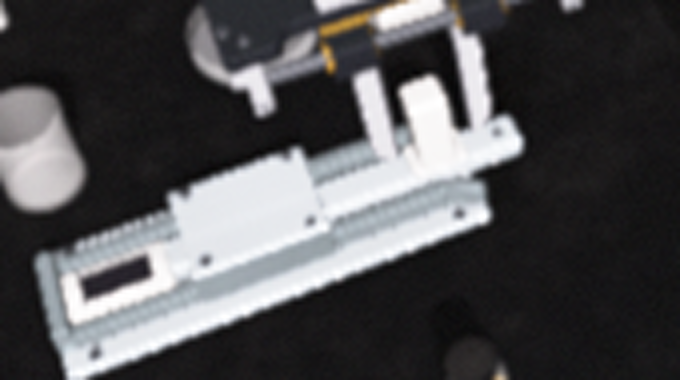

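Released, with clearance on both sides of the post. I lift straight up, then back to the right so the top camera can see.

```bash
python3 -m inch '[[[0,0,0,0,0,-0.02,150],[0,0,0,0,0,-0.03,150],[0,0,0,0,0,-0.04,150],[0,0,0,0,0,-0.05,150],[0,0,0,0,0,-0.04,150]]]';python3 -m inch '[[[0,0,0,0.04,0,0,150],[0,0,0,0.05,0,0,150],[0,0,0,0.05,0,0,150],[0,0,0,0.05,0,0,150],[0,0,0,0.05,0,0,150]]]';python3 -m inch '[[[0,0,0,0.05,0,0,150],[0,0,0,0.05,0,0,150],[0,0,0,0.04,0,0,150],[0,0,0,0.02,0,0,150],[0,0,0,0,0,0,150]]]';python3 - <<'E'
from h import *
np.set_printoptions(precision=4,suppress=True)
p,d=optics.grab_frame('top');cv2.imwrite('pics/t9.png',cv2.resize(p[170:240,75:195,::-1],None,fx=6,fy=6,interpolation=cv2.INTER_CUBIC))
q,_=optics.grab_frame('scene');cv2.imwrite('pics/s9.png',cv2.resize(q[240:335,90:260,::-1],None,fx=4,fy=4,interpolation=cv2.INTER_CUBIC))
k=optics.get_calibration('top');r,c=np.mgrid[0:420,0:560]
P=np.stack([(c-k['cx'])/k['fx']*d,-(r-k['cy'])/k['fy']*d,-d],-1)@att(k).T+np.array(k['eye'])
F=fx(P);z=P[...,2]
for n in('scene','top'):
  for x in spotter.place_of('slide_center',n)[:3]: print(n,x['score'],x['position'],fx(onz(n,*x['position'],.010)))
for a in np.arange(.042,.114,.003):
  mm=(abs(F[...,0]-a)<.0015)&(abs(F[...,1])<.010); print(round(a,3),np.round(np.median(z[mm])*1000,1),end=' ') if mm.any() else 0
print(observe()['ft_force'],observe()['clock'])
E
```

```text
clock: 13.12
ee_pos: [0.5169, 0.1061, 0.2186]
tcp_rot: [-179.9, 0.0, -101.2]
ft_force: [0.5, -0.5, -0.3]
gripper_width: 0.0384
clock: 13.75
ee_pos: [0.4697, -0.1309, 0.2167]
tcp_rot: [-180.0, 0.0, -101.2]
ft_force: [1.1, 0.6, 0.0]
gripper_width: 0.0387
clock: 14.38
ee_pos: [0.4386, -0.2874, 0.2164]
tcp_rot: [180.0, -0.0, -101.3]
ft_force: [-0.4, 1.1, 0.6]
gripper_width: 0.0388
scene 0.86 [310.8, 117.5] [ 0.0779 -0.0005]
top 0.59 [196.9, 104.5] [ 0.0722 -0.0042]
0.042 29.1 0.045 18.3 0.048 17.1 0.051 15.1 0.054 16.2 0.057 15.7 0.06 15.7 0.063 16.1 0.066 15.4 0.069 14.7 0.072 14.0 0.075 14.6 0.078 13.6 0.081 13.7 0.084 14.9 0.087 15.9 0.09 14.6 0.093 14.8 0.096 14.8 0.099 14.4 0.102 18.5 0.105 23.4 0.108 24.0 0.111 22.1 [-0.8993  0.2211  0.7011] 14.575
```

View pics/t9.png

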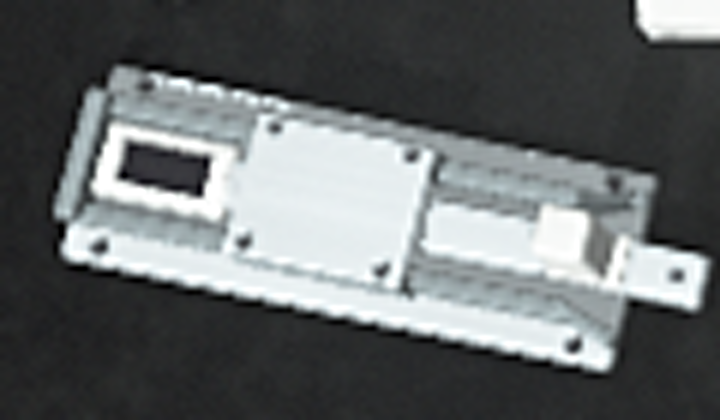

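View pics/s9.png

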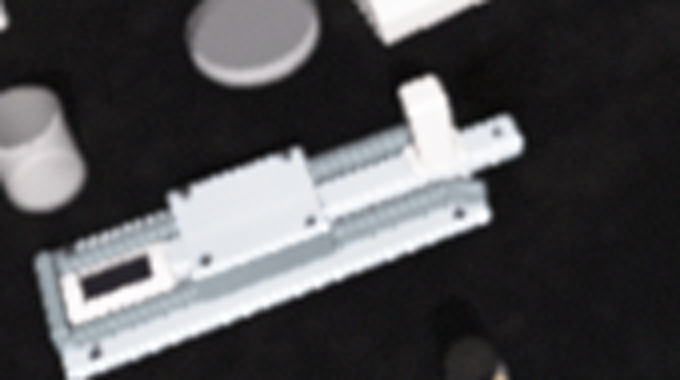

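```bash
python3 -c "
from bench import manip
print(manip.finish_job())"
```

```text
the job is handed in; nothing more can be done
None
```

The slide is home against the end stop, and I handed the job in at about 14.6 s of the 38 s allowed. I took the white-post stick by its post, fed the slide through the tunnel with the nose, set the stick down in the channel and let go. The gripper never touched the slide, and the red look-alike was left alone.

**Stop contact:** The push force rose to about 13 N with no further travel. I backed off before opening the gripper.

**Last pictures:** The slide lies flat in the seat. The depth profile runs at slide height right up to the stop with no gap, and the arm is clear of everything.

**Disagreements:**
- The networks put the slide's centre at +78 mm (scene camera) and +72 mm (top camera), either side of the true home at +76. The top camera's score was only 0.59.
- At contact, the gripper position placed the nose about 2 mm short of its expected spot. That is within the stated camera calibration error.

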